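# Press a pin home with bench locking pliers and release them

### The job

Press the brass pin home with the locking pliers: squeeze both handles together evenly until they snap over centre and stay locked, without swinging the pliers round on their swivel mount, then take your hands off for about a second. Then pull the release lever's upright tab sideways until the pliers spring open, and let go of it. Be gentle, do not crush the handles, and leave the other things on the bench where they are.

Things in the scene. Friction and masses are not known exactly. Their poses are not given: they have to be found in the camera images.
- mount: Bench mount of the pliers: grey base plate 130 x 100 x 12 mm, fixed, with a round post 48 mm across up to 55 mm. Origin: middle of the plate's underside. Its +x points along the pliers to the jaws, -x along the handles (roughly towards the robot), +y to the fixed handle's side, z up. The pliers swivel about its z axis. Below the handles is free space down to the plate or table.
- pliers (a joint): Swivel of the whole pliers on the post (rad): 0 straight along the mount's x, grows counter-clockwise seen from above. A centring spring of about 15 N m/rad holds it near 0: 10 N sideways on one handle 100 mm from the axis swings it by 0.07. It must stay within 0.08 rad either way.
- fixed_grip (a point): Middle of the fixed handle where to squeeze it: 100 mm back from the swivel axis, 14 mm to its +y side, 75 mm above the table. The handle is a straight steel bar 11 mm thick (y), 22 mm high, from 25 to 155 mm back from the axis. Axes are those of the pliers (x to the jaws, y from the moving to the fixed handle, z up).
- handle_grip (a point): Middle of the moving handle, opposite fixed_grip: an 11 x 22 mm bar on the -y side. Outside width over both handles here: about 67 mm open (splayed), 36 to 42 mm locked, depending on the adjusting screw. Only this handle moves against the body, so the middle between them shifts some 14 mm to +y in closing: the squeezing hand must go along. Over 28 N on it crushes it. Axes: the handle's.
- handle (a joint): Angle of the moving handle (rad): 0 open. The adjusting screw is set differently each time, so it locks anywhere from 0.25 to 0.32: feel for it. The squeeze needed at the grip points starts at 6 to 12 N, peaks at 12 to 17 N about half-way, then falls; 0.035 before the locked place (dead centre) it drops to nothing and the handle snaps home and holds itself.
- lever (a joint): Angle of the release lever (rad): 0 at rest, stop 0.40, sprung back to 0. With the pliers locked its nose meets the moving handle at about 0.05 and they spring open at about 0.20 to 0.25 (15 to 19 mm at the tab, plus some 6 mm that the swivel gives way), with about 2 to 4 N at the tab.
- lever_tab (a point): Middle of the lever's upright tab, dark steel 16 (x) x 10 (y) x 34 mm high, centre 106 mm above the table, at the tail of the flat lever on top of the fixed handle, 190 mm back from the swivel axis, 6 to 18 mm to +y. Pull it to +y (outwards past the fixed handle, away from the moving one) in an arc about the lever's pivot 75 mm ahead of it. Axes are the lever's.
- pin (a joint): How far the brass pin (8 mm across) has been pressed into the aluminium block on the fixed jaw (m): 0 to 0.001 at the start, when it stands about 6 mm out towards the punch on the moving jaw; one full squeeze takes it to between 0.006 and 0.009, which is home.

How it is judged:
By the outcome, as a careful person would: the job done as asked, in the order asked, and still so for the second after the job is handed in, with the robot touching nothing.
It also fails if it takes over 59 s, if anything falls off the work surface, if the arm or the gripper's body presses on something with over 40 N, if the wrist force passes 120 N, or if a joint passes its speed limit or range.

### The arm

A 7-joint arm with a two-finger parallel gripper is mounted at the origin on the work surface. World frame = base frame: x ahead of the robot, y to its left, z up, the work surface at z = 0. Lengths are in m, angles in rad, forces in N, time in s.
With the tool pointing down it reaches from about 0.35 to 0.775 m from the base axis. Payload 3.1 kg.
Tool frame: the origin (TCP) lies midway between the tips of the shut fingers; the grasp point (between the pads) lies 19 mm behind it; z points along the fingers, y is the line along which they close (so a half turn about z gives the same grasp; the last joint's range is limited). The gripper opens to 85 mm and grips with 20 to 120 N. Pads are 22 mm wide; open, the fingers measure 114 mm over their backs; the gripper's body (76 mm by 85 mm) begins 54 mm behind the grasp point. The pads swing forward as they close: fully open they stand 13 mm farther back than shut.
Start: joints at [1.196, 0.311, 0.014, 1.512, -0.004, 1.319, -0.027], TCP at [0.18, -0.52, 0.195] pointing down, gripper open.
Joint ranges: [-2.7, 2.7], [-0.3, 1.91], [-1.27, 1.3], [0.12, 2.57], [-1.44, 4.58], [0.2, 2.03], [-3.05, 3.05]. Speed limits (rad/s): [2.79, 2.79, 3.14, 3.14, 3.14, 3.14, 3.14].

### API

Orientations are given as a rotation vector (axis times angle).
In Python, from station import read_state, snapshot, sign_off gives the robot as it stands. The module is installed in compiled form; this text tells all that it offers.
- The arm moves only by the tool drive_tool, never from a script. Its argument "steps" is a list of rows, each an object of numbers: "dx", "dy", "dz": the shift along the tool's x, y, z in units of 0.3 m (1.0 is 0.3 m); "ax", "ay", "az": the turn, a rotation vector about the tool's x, y, z in units of 6 degrees (1.0 is 6 degrees). In form: [{"dx": .., "dy": .., "dz": .., "ax": .., "ay": .., "az": ..}, ...]. A call has 1 to 8 rows; each row shifts and turns the commanded pose from where the row before left it, along the tool's axes as they then stand; what a row does not reach is not made up. A row lasts 1/10 s, in which the tool goes at most 50 mm and 8.59 degrees, less where a joint would pass 70% of its speed; a pose out of reach is approached as far as the arm can. A call with a number of a shift or a turn outside -1 to 1 is refused whole. A call with a gripper value outside its range is refused whole. "jaw" is the closure in counts, from 0 (fully open) to 255 (shut), set as the call begins (left out, the last holds). The fingers move at their own pace and stop on an object; the grip force is fixed at half the most. Time passes only in rows, so rows that do not move let the fingers close. It gives the time, the measured TCP pose, the force, the opening and the grip force at its end, in the units of the state.
- read_state(): the state, without advancing time (a new reading comes with each control period).
- snapshot(name): name is "scene" or "top"; returns a dict with "image" (400x640x3 uint8, blue, green, red), "fx", "fy", "cx", "cy" (pixels), "world_to_cam" (4x4, takes a point from world to camera coordinates). Camera axes: x right, y down, z forward; pixel columns grow to the right and rows downward; lengths in m; the calibration is good to about 2 mm. A picture is of the moment at which its call begins. There is no depth.
- sign_off(): hands the job in; it is judged then, once.
The state is a dict: "time": time; "joint_positions": joint angles; "qvel": joint speeds; "effort": joint torques, N m; "eef_pos": TCP position; "ee_rot": TCP orientation; "wrist_force": force on the tool from outside, world axes, zero at the start; "ft_torque": the same for the moment, N m; "gripper_width": finger opening in m; "gripper_force": force on a finger pad.
Only numpy, scipy, OpenCV 4.12 (cv2) and the standard library are available. Lean on these libraries where they do the work, as an engineer would, in place of code of your own. Each camera call takes 0.05 s, during which the arm holds its last target. There are 200 camera calls.

## Working session

There is one attempt and no reset: what is moved stays moved. The work goes in short steps, Python scripts to look and compute and a tool call to move; the robot and the scene stay as the last step left them, time stands still between calls to the robot, and variables do not carry over. Pictures are saved under pics/ and viewed, at most 10 in all, crops included, and the job is handed in when it is done.

Besides the shell and the picture viewer there is one more tool, called after "Emit:" as name(argument=value, ...), one argument or row to a line, values as JSON. drive_tool: Moves the arm, as the interface text tells. Its arguments: {"type":"object","properties":{"steps":{"type":"array"},"jaw":{"type":"number"}},"required":["steps"]}

```bash
mkdir -p pics; python3 - <<'E'
from station import *
import cv2
s=read_state();print(s)
for n in("scene","top"):
    d=snapshot(n);cv2.imwrite(f"pics/{n}0.png",d["image"]);print(n,d["fx"],d["fy"],d["cx"],d["cy"],d["world_to_cam"])
E
```

```text
{'time': 0.0, 'joint_positions': array([ 1.19628066,  0.31171595,  0.01397899,  1.51307443, -0.00439706,
        1.31917242, -0.02723874]), 'qvel': array([-0.00080076, -0.00014978,  0.00016964, -0.00102328, -0.00056023,
        0.00040977, -0.00023924]), 'effort': array([ 2.17836850e-04, -3.79924536e+01,  1.45808654e-01, -2.30594051e+01,
        1.21403023e-02,  1.36183907e-02,  6.77598010e-06]), 'eef_pos': array([ 0.17943568, -0.51904614,  0.19381945]), 'ee_rot': array([-3.09592386e+00, -5.20075992e-01,  7.54589337e-04]), 'wrist_force': array([-0.85396392,  0.39617173,  0.9959477 ]), 'ft_torque': array([ 0.03352937,  0.01246417, -0.0129396 ]), 'gripper_force': 0.0, 'gripper_width': 0.08552034097388568}
scene 445.64603394829606 445.64603394829606 323.5491495490273 202.79897452881232 [[-0.35793837  0.93365847 -0.01272759  0.17222237]
 [ 0.59007043  0.21561033 -0.77802897 -0.32114372]
 [-0.72366913 -0.28599659 -0.62809946  1.36582099]
 [ 0.          0.          0.          1.        ]]
top 372.7825999110318 372.7825999110318 321.52868806440125 201.30247980470415 [[ 0.02920465 -0.9981215   0.05385682  0.01396948]
 [-0.98768452 -0.0371007  -0.15199615  0.62468886]
 [ 0.15370875 -0.04875455 -0.98691267  0.63612847]
 [ 0.          0.          0.          1.        ]]
```

View pics/top0.png

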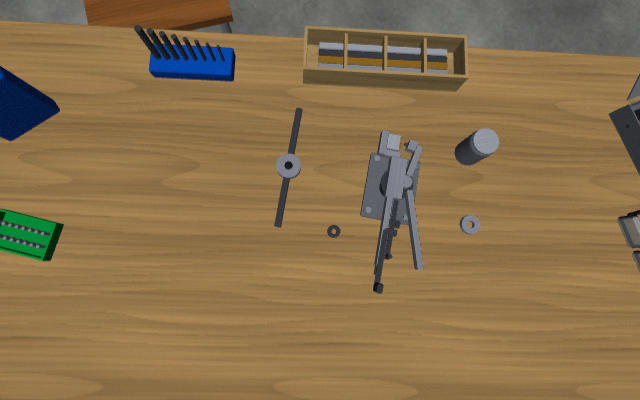

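View pics/scene0.png

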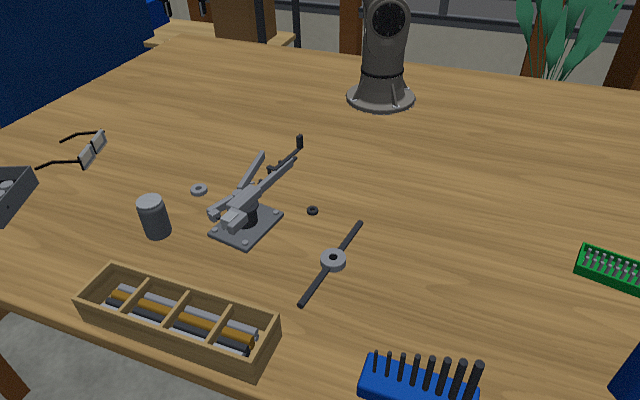

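The top view shows the pliers with the swivel near (393,185). The fixed handle and lever run to the tab at (378,288), and the moving handle ends at (419,268). The scene view agrees, with the tab at (299,141). I'll enlarge both.

```bash
python3 - <<'E'
import cv2,numpy as np
a=cv2.imread("pics/top0.png")[120:300,340:440];b=cv2.imread("pics/scene0.png")[125:255,195:315]
a=cv2.resize(a,None,fx=3.2,fy=3.2,interpolation=cv2.INTER_CUBIC);b=cv2.resize(b,None,fx=3.8,fy=3.8,interpolation=cv2.INTER_CUBIC)
c=np.zeros((580,790,3),np.uint8);c[:a.shape[0],:a.shape[1]]=a;c[:b.shape[0],325:325+b.shape[1]]=b
cv2.imwrite("pics/z.png",c)
E
```

```text
(no output)
```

View pics/z.png

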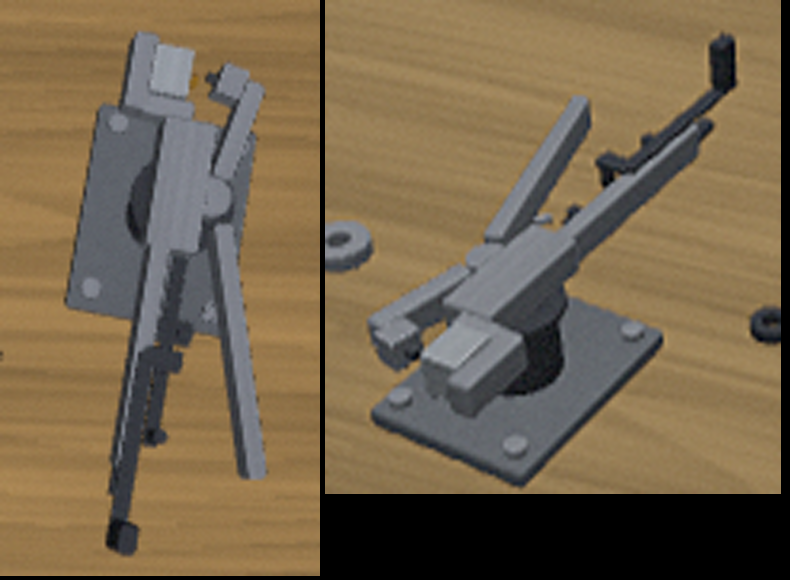

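Enlarged, three plate screws and three corners show in each view. Top crop screws are at (118,122), (91,287) and (208,312). Scene crop screws are at (633,328), (516,444) and (400,397). The tab top is at about (122,530) in the top crop and (722,40) in the scene crop.

```bash
cat > h.py <<'E'
import numpy as np
from station import *
def ray(d,u,v,z):
    W=np.array(d["world_to_cam"]);R,t=W[:3,:3],W[:3,3];o=-R.T@t
    r=R.T@np.array([(u-d["cx"])/d["fx"],(v-d["cy"])/d["fy"],1]);return o+r*(z-o[2])/r[2]
def px(d,P):
    W=np.array(d["world_to_cam"]);p=W[:3,:3]@P+W[:3,3];return d["fx"]*p[0]/p[2]+d["cx"],d["fy"]*p[1]/p[2]+d["cy"]
E
python3 - <<'E'
from h import *
np.set_printoptions(precision=4,suppress=True)
t=snapshot("top");s=snapshot("scene")
T=lambda u,v,z:ray(t,340+u/3.2,120+v/3.2,z)
S=lambda u,v,z:ray(s,195+(u-325)/3.8,125+v/3.8,z)
a,b,c=T(118,122,.014),T(91,287,.014),T(208,312,.014)
print("top screws",a,b,c,(a+c)/2,np.arctan2(*(a-b)[1::-1]),np.linalg.norm(a-b),np.linalg.norm(b-c))
e,f,g=S(633,328,.014),S(516,444,.014),S(400,397,.014)
print("scene",e,f,g,(e+g)/2,np.arctan2(*(f-e)[1::-1]))
for n,q in(("T",[T(98,105,.012),T(66,302,.012),T(217,335,.012)]),):
    print(n,q,(q[0]+q[2])/2,np.arctan2(*(q[0]-q[1])[1::-1]))
q=[S(662,338,.012),S(522,485,.006),S(373,412,.012)];print(q,(q[0]+q[2])/2)
print("tab",T(126,523,.123),S(722,42,.123))
print("moving end top",T(255,472,.086),S(580,103,.086))
print("moving end",T(240,476,.086),T(265,472,.086))
E
```

```text
top screws [ 0.7195 -0.0737  0.014 ] [ 0.6161 -0.058   0.014 ] [ 0.6035 -0.1294  0.014 ] [ 0.6615 -0.1016  0.014 ] -0.15147860728091841 0.10455117627129161 0.07256257598390951
scene [ 0.613  -0.0553  0.014 ] [ 0.7163 -0.0713  0.014 ] [ 0.706  -0.1458  0.014 ] [ 0.6595 -0.1005  0.014 ] -0.15333025810975903
T [array([ 0.7303, -0.0616,  0.012 ]), array([ 0.6067, -0.0432,  0.012 ]), array([ 0.5899, -0.1354,  0.012 ])] [ 0.6601 -0.0985  0.012 ] -0.1473364853451537
[array([ 0.6131, -0.0379,  0.012 ]), array([ 0.7344, -0.0591,  0.006 ]), array([ 0.7192, -0.1543,  0.012 ])] [ 0.6662 -0.0961  0.012 ]
tab [ 0.4837 -0.0572  0.123 ] [ 0.4836 -0.0526  0.123 ]
moving end top [ 0.5099 -0.1343  0.086 ] [ 0.5169 -0.129   0.086 ]
moving end [ 0.5076 -0.1261  0.086 ] [ 0.5101 -0.1397  0.086 ]
```

Emit:
drive_tool(
  steps=[
    {"az": 0.92},
    {"az": 0.92},
    {"az": 0.92},
    {"az": 0.92},
    {"az": 0.92},
    {},
  ],
  jaw=0,
)

```text
invalid input
```

```bash
cat >> h.py <<'E'
from scipy.spatial.transform import Rotation as Ro
C=np.array([.6605,-.1005,0]);YAW=-.151
X=np.array([np.cos(YAW),np.sin(YAW),0]);Y=np.array([-X[1],X[0],0])
def rep(target=None):
    s=read_state();R=Ro.from_rotvec(s["ee_rot"]).as_matrix();p=s["eef_pos"]
    print("t",round(s["time"],2),"pliers xyz mm",np.round([1e3*(p-C)@X,1e3*(p-C)@Y,1e3*p[2]],1),"yaw err",round(np.arctan2(R[1,0],R[0,0])-YAW,4),"tilt",np.round(R[:2,2],4))
    f=s["wrist_force"];print("F pliers",np.round([f@X,f@Y,f[2]],2),"w",round(s["gripper_width"]*1e3,1),"gf",round(s["gripper_force"],2))
    if target is not None:
        g=C+X*target[0]/1e3+Y*target[1]/1e3+np.array([0,0,target[2]/1e3]);print("tool delta units",np.round(R.T@(g-p)/.3,3))
E
python3 -c "from h import *;rep((-100,-14,190))"
```

```text
t 0.2 pliers xyz mm [-412.5 -486.5  194.2] yaw err 0.4838 tilt [-0.0005  0.0013]
F pliers [ 1.01 -0.37 -0.08] w 85.6 gf 0.0
tool delta units [ 1.655 -0.91   0.015]
```

Emit:
drive_tool(
  steps=[
    {"dx": 0,"dy": 0,"dz": 0,"ax": 0,"ay": 0,"az": 0.92},
    {"dx": 0,"dy": 0,"dz": 0,"ax": 0,"ay": 0,"az": 0.92},
    {"dx": 0,"dy": 0,"dz": 0,"ax": 0,"ay": 0,"az": 0.92},
    {"dx": 0,"dy": 0,"dz": 0,"ax": 0,"ay": 0,"az": 0.92},
    {"dx": 0,"dy": 0,"dz": 0,"ax": 0,"ay": 0,"az": 0.92},
    {"dx": 0,"dy": 0,"dz": 0,"ax": 0,"ay": 0,"az": 0},
  ],
  jaw=0,
)

```text
time: 0.8
eef_pos: [0.1797, -0.5196, 0.1946]
ee_rot: [-3.132, 0.233, 0.001]
wrist_force: [-0.1, -0.3, -0.3]
gripper_width: 0.0849
gripper_force: 0.0
```

```bash
python3 -c "from h import *;rep((-100,-14,190))"
```

```text
t 0.8 pliers xyz mm [-412.3 -486.7  194.6] yaw err 0.0024 tilt [-0.0003  0.0005]
F pliers [-0.04 -0.31 -0.28] w 84.9 gf 0.0
tool delta units [ 1.045 -1.573  0.016]
```

Emit:
drive_tool(
  steps=[
    {"dx": 0.075,"dy": -0.112,"dz": 0,"ax": 0,"ay": 0,"az": 0},
    {"dx": 0.075,"dy": -0.112,"dz": 0,"ax": 0,"ay": 0,"az": 0},
    {"dx": 0.075,"dy": -0.112,"dz": 0,"ax": 0,"ay": 0,"az": 0},
    {"dx": 0.075,"dy": -0.112,"dz": 0,"ax": 0,"ay": 0,"az": 0},
    {"dx": 0.075,"dy": -0.112,"dz": 0,"ax": 0,"ay": 0,"az": 0},
    {"dx": 0.075,"dy": -0.112,"dz": 0,"ax": 0,"ay": 0,"az": 0},
    {"dx": 0.075,"dy": -0.112,"dz": 0,"ax": 0,"ay": 0,"az": 0},
  ],
)

```text
time: 1.5
eef_pos: [0.3712, -0.3092, 0.195]
ee_rot: [3.133, -0.23, 0.0]
wrist_force: [0.5, -0.5, 0.6]
gripper_width: 0.0852
gripper_force: 0.0
```

Emit:
drive_tool(
  steps=[
    {"dx": 0.075,"dy": -0.112,"dz": 0,"ax": 0,"ay": 0,"az": 0},
    {"dx": 0.075,"dy": -0.112,"dz": 0,"ax": 0,"ay": 0,"az": 0},
    {"dx": 0.075,"dy": -0.112,"dz": 0,"ax": 0,"ay": 0,"az": 0},
    {"dx": 0.075,"dy": -0.112,"dz": 0,"ax": 0,"ay": 0,"az": 0},
    {"dx": 0.075,"dy": -0.112,"dz": 0,"ax": 0,"ay": 0,"az": 0},
    {"dx": 0.075,"dy": -0.112,"dz": 0,"ax": 0,"ay": 0,"az": 0},
    {"dx": 0,"dy": 0,"dz": 0,"ax": 0,"ay": 0,"az": 0},
    {"dx": 0,"dy": 0,"dz": 0,"ax": 0,"ay": 0,"az": 0},
  ],
)

```text
time: 2.3
eef_pos: [0.534, -0.13, 0.1945]
ee_rot: [-3.133, 0.226, 0.001]
wrist_force: [-0.7, -1.0, 0.7]
gripper_width: 0.0852
gripper_force: 0.0
```

```bash
python3 -c "
from h import *;rep((-100,-14,50))
import cv2
a=snapshot('top')['image'][60:300,300:500];b=snapshot('scene')['image'][60:260,160:360]
cv2.imwrite('pics/a.png',np.hstack([cv2.resize(a,(400,480)),cv2.resize(b,(400,400)) if 0 else cv2.copyMakeBorder(cv2.resize(b,(400,400)),0,80,0,0,0)]))"
```

```text
t 2.3 pliers xyz mm [-120.6  -48.2  194.5] yaw err 0.0069 tilt [-0.0008  0.0002]
F pliers [-0.57 -1.14  0.69] w 85.2 gf 0.0
tool delta units [ 0.07  -0.113  0.482]
```

View pics/a.png

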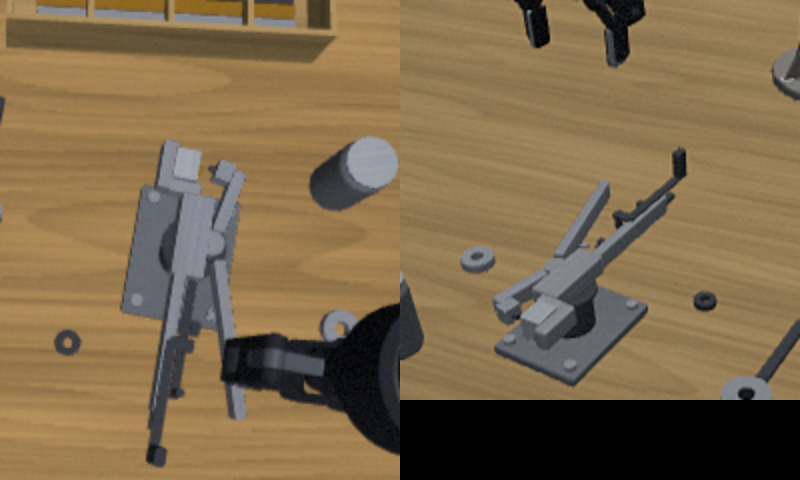

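The top view shows the hand just right of the moving handle at crop (265,360), and nothing has been disturbed. Next I centre it, then go down.

Emit:
drive_tool(
  steps=[
    {"dx": 0.035,"dy": -0.056,"dz": 0,"ax": 0,"ay": 0,"az": 0.03},
    {"dx": 0.035,"dy": -0.057,"dz": 0,"ax": 0,"ay": 0,"az": 0.04},
    {"dx": 0,"dy": 0,"dz": 0.05,"ax": 0,"ay": 0,"az": 0},
    {"dx": 0,"dy": 0,"dz": 0.05,"ax": 0,"ay": 0,"az": 0},
    {"dx": 0,"dy": 0,"dz": 0,"ax": 0,"ay": 0,"az": 0},
    {"dx": 0,"dy": 0,"dz": 0,"ax": 0,"ay": 0,"az": 0},
  ],
)

```text
time: 3.0
eef_pos: [0.5589, -0.1025, 0.165]
ee_rot: [3.131, -0.249, -0.001]
wrist_force: [-0.2, 0.0, 0.3]
gripper_width: 0.0853
gripper_force: 0.0
```

```bash
python3 -c "
from h import *;rep((-100,-14,50))
import cv2
a=snapshot('top')['image'][120:300,320:470];b=snapshot('scene')['image'][75:255,185:335]
cv2.imwrite('pics/b.png',np.hstack([cv2.resize(a,(400,480)),cv2.resize(b,(400,480))]))"
```

```text
t 3.0 pliers xyz mm [-100.1  -17.2  165. ] yaw err -0.0074 tilt [-0.0006 -0.0007]
F pliers [-0.25  0.01  0.26] w 85.3 gf 0.0
tool delta units [ 0.001 -0.011  0.383]
```

View pics/b.png

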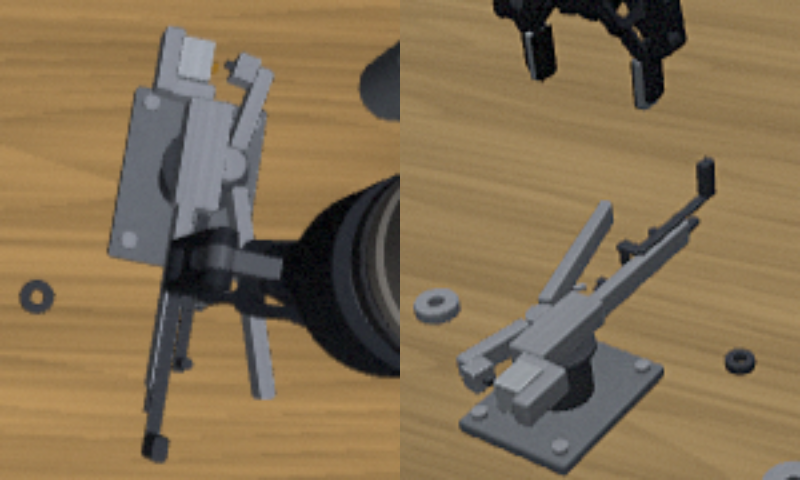

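The fingers look well placed above the handles; in the scene crop their tips are at (540,78) and (645,107). I'll check that against the calibration.

```bash
python3 -c "
from h import *
s=snapshot('scene');t=snapshot('top')
p=read_state()['eef_pos']+[0,0,.013]
for k in(-.050,.050): print(px(s,p+k*Y),px(t,p+k*Y))
for g in([-.1,.0195,.086],[-.1,-.0475,.086],[-.155,.0195,.086],[-.155,.0085,.086]):
  P=C+X*g[0]+Y*g[1]+[0,0,g[2]];a=px(s,P);b=px(t,P);print(g,'scene crop',(a[0]-185)*2.667+400,(a[1]-75)*2.667,'top crop',(b[0]-320)*2.667,(b[1]-120)*2.667)"
```

```text
(np.float64(239.69695925043817), np.float64(119.873605134616)) (np.float64(450.11069737896764), np.float64(239.99244786267656))
(np.float64(281.0412182318184), np.float64(131.77785727894434)) (np.float64(384.02580897754297), np.float64(227.5962805687992))
[-0.1, 0.0195, 0.086] scene crop 649.9791058587572 251.6689635927333 top crop 160.8911673241023 304.3605134302239
[-0.1, -0.0475, 0.086] scene crop 580.3050741537319 228.78546085722544 top crop 262.26038731044844 323.3249849547175
[-0.155, 0.0195, 0.086] scene crop 688.277144038513 217.55985870317195 top crop 147.5867283393459 389.50737342194606
[-0.155, 0.0085, 0.086] scene crop 676.8456163500791 214.01406627772366 top crop 164.50260091881765 392.63384327099556
```

Emit:
drive_tool(
  steps=[
    {"dx": 0,"dy": -0.01,"dz": 0.055,"ax": 0,"ay": 0,"az": -0.07},
    {"dx": 0,"dy": 0,"dz": 0.055,"ax": 0,"ay": 0,"az": 0},
    {"dx": 0,"dy": 0,"dz": 0.055,"ax": 0,"ay": 0,"az": 0},
    {"dx": 0,"dy": 0,"dz": 0.055,"ax": 0,"ay": 0,"az": 0},
    {"dx": 0,"dy": 0,"dz": 0,"ax": 0,"ay": 0,"az": 0},
    {"dx": 0,"dy": 0,"dz": 0,"ax": 0,"ay": 0,"az": 0},
    {"dx": 0,"dy": 0,"dz": 0,"ax": 0,"ay": 0,"az": 0},
  ],
)

```text
time: 3.9
eef_pos: [0.5612, -0.098, 0.1003]
ee_rot: [3.133, -0.234, 0.004]
wrist_force: [-1.8, 0.6, 0.4]
gripper_width: 0.0855
gripper_force: 0.0
```

```bash
python3 -c "
from h import *;rep((-100,-14,50))
import cv2
t=snapshot('top');s=snapshot('scene')
p=read_state()['eef_pos']+[0,0,.013]
for k in(-.0425,.0425):
  a=px(s,p+k*Y);b=px(t,p+k*Y);print('scene crop',(a[0]-185)*2.667+400,(a[1]-75)*2.667,'top crop',(b[0]-320)*2.667,(b[1]-120)*2.667)
a=t['image'][120:300,320:470];b=s['image'][75:255,185:335]
cv2.imwrite('pics/c.png',np.hstack([cv2.resize(a,(400,480)),cv2.resize(b,(400,480))]))"
```

```text
t 3.9 pliers xyz mm [-98.5 -12.5 100.3] yaw err 0.0021 tilt [ 0.0026 -0.0004]
F pliers [-1.9   0.28  0.37] w 85.5 gf 0.0
tool delta units [-0.005  0.005  0.168]
scene crop 567.7164852773778 198.0821369615745 top crop 287.89633833571753 321.3466510175402
scene crop 657.8170094788807 226.69185176686005 top crop 153.7481082005039 296.22627408158183
```

View pics/c.png

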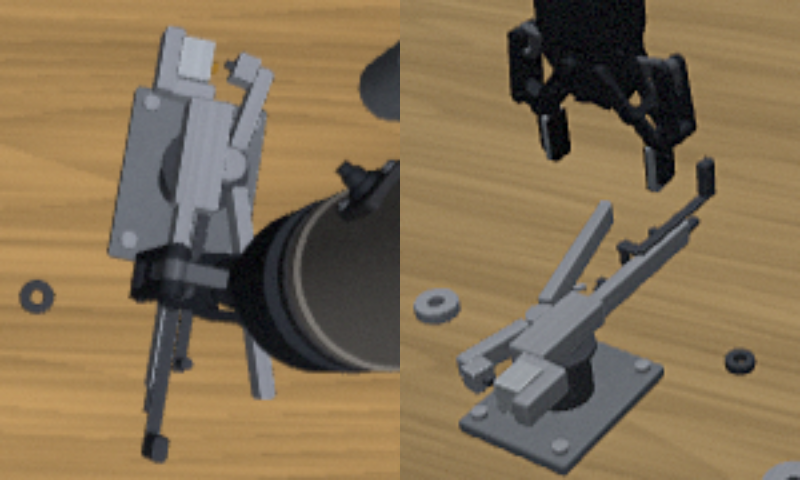

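The finger tips appear at (558,157) and (655,188) in the scene crop. That is about 15 px (some 38 mm) higher than the nominal TCP predicts. I'll go to the nominal height, which is safe either way, and look again.

Emit:
drive_tool(
  steps=[
    {"dx": 0,"dy": 0.005,"dz": 0.04,"ax": 0,"ay": 0,"az": 0},
    {"dx": 0,"dy": 0,"dz": 0.04,"ax": 0,"ay": 0,"az": 0},
    {"dx": 0,"dy": 0,"dz": 0.04,"ax": 0,"ay": 0,"az": 0},
    {"dx": 0,"dy": 0,"dz": 0.04,"ax": 0,"ay": 0,"az": 0},
    {"dx": 0,"dy": 0,"dz": 0,"ax": 0,"ay": 0,"az": 0},
    {"dx": 0,"dy": 0,"dz": 0,"ax": 0,"ay": 0,"az": 0},
  ],
)

```text
time: 4.6
eef_pos: [0.5594, -0.0993, 0.0502]
ee_rot: [-3.133, 0.233, 0.002]
wrist_force: [-0.4, 0.2, -0.5]
gripper_width: 0.0856
gripper_force: 0.0
```

```bash
python3 -c "
from h import *;rep((-100,-14,50))
import cv2
t=snapshot('top');s=snapshot('scene')
a=t['image'][150:300,330:450];b=s['image'][105:225,205:325]
cv2.imwrite('pics/d.png',np.hstack([cv2.resize(a,(400,500)),cv2.copyMakeBorder(cv2.resize(b,(400,400)),0,100,0,0,0)]))"
```

```text
t 4.6 pliers xyz mm [-100.1  -14.    50.2] yaw err 0.0022 tilt [-0.0012  0.0003]
F pliers [-0.43  0.13 -0.5 ] w 85.6 gf 0.0
tool delta units [0.    0.    0.001]
```

View pics/d.png

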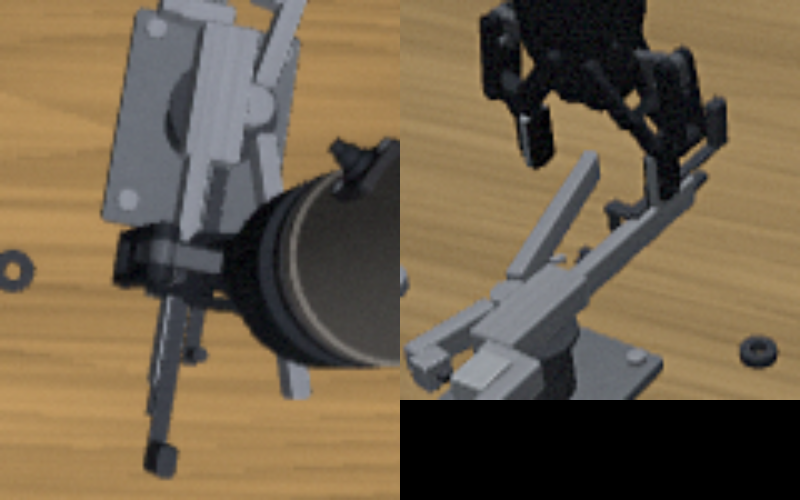

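The tips appear at scene crop (668,197) and (538,165), by the handles or above them. I'll cast rays onto the finger planes, and triangulate the tab as a sanity check.

```bash
python3 -c "
from h import *
s=snapshot('scene')
for u,v in((285.4,164),(246.4,154.5)):
  for z in(.063,.08,.09,.1,.11):
    g=ray(s,u,v,z)-C;print(u,z,np.round(1e3*np.array([g@X,g@Y])))
print(Ro.from_rotvec(read_state()['ee_rot']).as_matrix().round(3), read_state()['joint_positions'])
"
```

```text
285.4 0.063 [-151.    0.]
285.4 0.08 [-130.   15.]
285.4 0.09 [-118.   24.]
285.4 0.1 [-106.   33.]
285.4 0.11 [-94.  42.]
246.4 0.063 [-141.  -99.]
246.4 0.08 [-121.  -81.]
246.4 0.09 [-109.  -70.]
246.4 0.1 [-97. -59.]
246.4 0.11 [-85. -49.]
[[ 0.989 -0.148  0.001]
 [-0.148 -0.989 -0.   ]
 [ 0.001 -0.    -1.   ]] [ 0.32875991  0.4813894  -0.25179258  1.65001243  0.13534979  1.02589977
 -1.68531794]
```

Emit:
drive_tool(
  steps=[
    {"dx": 0,"dy": 0,"dz": 0,"ax": 0,"ay": 0,"az": 0},
    {"dx": 0,"dy": 0,"dz": 0,"ax": 0,"ay": 0,"az": 0},
    {"dx": 0,"dy": 0,"dz": 0,"ax": 0,"ay": 0,"az": 0},
    {"dx": 0,"dy": 0,"dz": 0,"ax": 0,"ay": 0,"az": 0},
  ],
  jaw=48,
)

```text
time: 5.15
eef_pos: [0.5599, -0.0994, 0.051]
ee_rot: [3.133, -0.234, 0.0]
wrist_force: [-0.1, -0.3, 0.1]
gripper_width: 0.0693
gripper_force: 0.0
```

Emit:
drive_tool(
  steps=[
    {"dx": 0,"dy": 0,"dz": 0,"ax": 0,"ay": 0,"az": 0},
    {"dx": 0,"dy": 0,"dz": 0,"ax": 0,"ay": 0,"az": 0},
    {"dx": 0,"dy": 0,"dz": 0,"ax": 0,"ay": 0,"az": 0},
  ],
  jaw=60,
)

```text
time: 5.45
eef_pos: [0.5598, -0.0994, 0.0509]
ee_rot: [3.133, -0.234, -0.0]
wrist_force: [0.7, 0.8, 0.1]
gripper_width: 0.0651
gripper_force: 0.0
```

```bash
python3 -c "from h import *;rep()"
```

```text
t 5.45 pliers xyz mm [-99.7 -14.1  50.9] yaw err 0.0021 tilt [-0. -0.]
F pliers [0.57 0.86 0.11] w 65.1 gf 0.0
```

Emit:
drive_tool(
  steps=[
    {"dx": 0,"dy": 0,"dz": 0,"ax": 0,"ay": 0,"az": 0},
    {"dx": 0,"dy": 0,"dz": 0,"ax": 0,"ay": 0,"az": 0},
    {"dx": 0,"dy": 0,"dz": 0,"ax": 0,"ay": 0,"az": 0},
  ],
  jaw=78,
)

```text
time: 5.75
eef_pos: [0.5598, -0.0994, 0.0509]
ee_rot: [3.133, -0.234, -0.0]
wrist_force: [-0.3, -0.1, 0.3]
gripper_width: 0.0594
gripper_force: 0.0
```

```bash
python3 -c "
from h import *;rep()
import cv2
s=snapshot('scene')
cv2.imwrite('pics/e.png',cv2.resize(s['image'][105:225,205:325],(580,580),interpolation=cv2.INTER_CUBIC))"
```

```text
t 5.75 pliers xyz mm [-99.7 -14.   50.9] yaw err 0.0022 tilt [-0. -0.]
F pliers [-0.26 -0.09  0.31] w 59.4 gf 0.0
```

View pics/e.png

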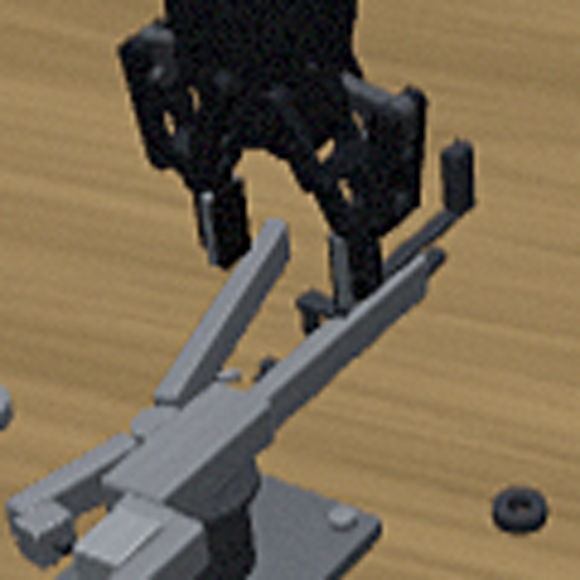

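The right tip is at (362,312) and the left at (222,267). There was no contact at 59 mm opening, so the fingers are hovering above the handles. I'll work out the true tip height.

```bash
python3 -c "
from h import *
s=snapshot('scene')
for u,v in((280,169.6),(251,160.3)):
  for z in(.055,.07,.08,.09,.1):
    g=ray(s,u,v,z)-C;print(u,z,np.round(1e3*np.array([g@X,g@Y])))
"
```

```text
280 0.055 [-137.   -5.]
280 0.07 [-119.    8.]
280 0.08 [-108.   17.]
280 0.09 [-96.  26.]
280 0.1 [-84.  35.]
251 0.055 [-136.  -83.]
251 0.07 [-119.  -68.]
251 0.08 [-107.  -58.]
251 0.09 [-95. -48.]
251 0.1 [-84. -37.]
```

Emit:
drive_tool(
  steps=[
    {"dx": 0,"dy": 0,"dz": 0,"ax": 0,"ay": 0,"az": 0},
    {"dx": 0,"dy": 0,"dz": 0,"ax": 0,"ay": 0,"az": 0},
    {"dx": 0,"dy": 0,"dz": 0,"ax": 0,"ay": 0,"az": 0},
    {"dx": 0,"dy": 0,"dz": 0,"ax": 0,"ay": 0,"az": 0},
  ],
  jaw=0,
)

```text
time: 6.25
eef_pos: [0.5599, -0.0994, 0.0509]
ee_rot: [3.133, -0.234, 0.0]
wrist_force: [0.1, 0.6, -0.1]
gripper_width: 0.0853
gripper_force: 0.0
```

The rays agree: at x=-100 the tips stand at z≈87 mm with the hand centred at y=-15. So the true height is about 30 mm above nominal, and I'll lower by 30 mm, watching the force.

Emit:
drive_tool(
  steps=[
    {"dx": 0,"dy": 0,"dz": 0.02,"ax": 0,"ay": 0,"az": 0},
    {"dx": 0,"dy": 0,"dz": 0.02,"ax": 0,"ay": 0,"az": 0},
    {"dx": 0,"dy": 0,"dz": 0.01,"ax": 0,"ay": 0,"az": 0},
    {"dx": 0,"dy": 0,"dz": 0,"ax": 0,"ay": 0,"az": 0},
  ],
  jaw=0,
)

```text
time: 6.65
eef_pos: [0.559, -0.0993, 0.0349]
ee_rot: [-3.133, 0.234, 0.003]
wrist_force: [-0.0, 0.0, -0.2]
gripper_width: 0.0854
gripper_force: 0.0
```

Emit:
drive_tool(
  steps=[
    {"dx": 0,"dy": 0,"dz": 0.02,"ax": 0,"ay": 0,"az": 0},
    {"dx": 0,"dy": 0,"dz": 0.02,"ax": 0,"ay": 0,"az": 0},
    {"dx": 0,"dy": 0,"dz": 0.01,"ax": 0,"ay": 0,"az": 0},
    {"dx": 0,"dy": 0,"dz": 0,"ax": 0,"ay": 0,"az": 0},
  ],
  jaw=36,
)

```text
time: 7.05
eef_pos: [0.5593, -0.0997, 0.0201]
ee_rot: [3.133, -0.234, -0.002]
wrist_force: [0.1, -2.3, -0.2]
gripper_width: 0.0736
gripper_force: 0.5
```

```bash
python3 -c "
from h import *;rep()
import cv2
s=snapshot('scene')
cv2.imwrite('pics/f.png',cv2.resize(s['image'][105:225,205:325],(580,580),interpolation=cv2.INTER_CUBIC))"
```

```text
t 7.05 pliers xyz mm [-100.2  -14.4   20.1] yaw err 0.0019 tilt [-0.0012 -0.0002]
F pliers [ 0.49 -2.25 -0.22] w 73.6 gf 0.47
```

View pics/f.png

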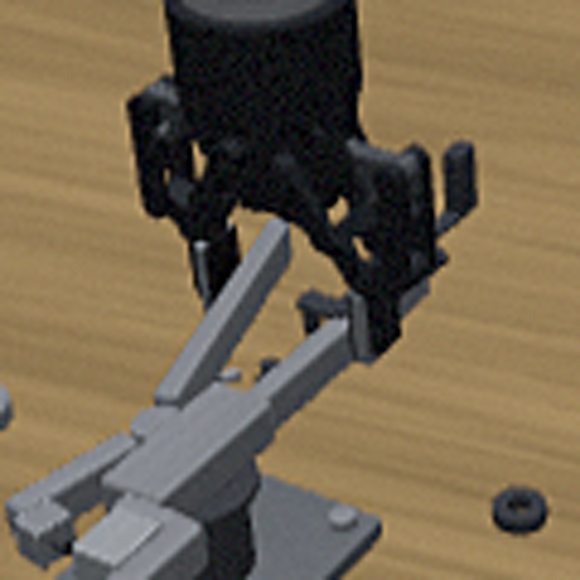

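The fingers now straddle both handles, with the right finger on the fixed handle near (370,340). The -y finger is just touching. From here I close in small steps, keeping the fixed-side finger at the handle face.

Emit:
drive_tool(
  steps=[
    {"dx": 0,"dy": 0.005,"dz": 0,"ax": 0,"ay": 0,"az": 0},
    {"dx": 0,"dy": 0,"dz": 0,"ax": 0,"ay": 0,"az": 0},
    {"dx": 0,"dy": 0,"dz": 0,"ax": 0,"ay": 0,"az": 0},
  ],
  jaw=44,
)

```text
time: 7.4
eef_pos: [0.5593, -0.1, 0.0209]
ee_rot: [-3.132, 0.232, 0.001]
wrist_force: [-1.3, 0.7, 0.7]
gripper_width: 0.0708
gripper_force: 7.2
```

```bash
python3 -c "from h import *;rep()"
```

```text
t 7.4 pliers xyz mm [-100.1  -14.8   20.9] yaw err 0.0031 tilt [-0.0007  0.0008]
F pliers [-1.38  0.47  0.68] w 70.8 gf 7.22
```

Emit:
drive_tool(
  steps=[
    {"dx": 0,"dy": -0.002,"dz": 0,"ax": 0,"ay": 0,"az": 0},
    {"dx": 0,"dy": -0.001,"dz": 0,"ax": 0,"ay": 0,"az": 0},
    {"dx": 0,"dy": 0,"dz": 0,"ax": 0,"ay": 0,"az": 0},
  ],
  jaw=50,
)

```text
time: 7.7
eef_pos: [0.5592, -0.0998, 0.0213]
ee_rot: [3.133, -0.234, -0.002]
wrist_force: [-4.8, 0.6, 6.1]
gripper_width: 0.0691
gripper_force: 9.1
```

Emit:
drive_tool(
  steps=[
    {"dx": 0,"dy": -0.002,"dz": 0,"ax": 0,"ay": 0,"az": 0},
    {"dx": 0,"dy": -0.001,"dz": 0,"ax": 0,"ay": 0,"az": 0},
    {"dx": 0,"dy": 0,"dz": 0,"ax": 0,"ay": 0,"az": 0},
  ],
  jaw=56,
)

```text
time: 8.0
eef_pos: [0.5593, -0.099, 0.0217]
ee_rot: [3.133, -0.235, -0.001]
wrist_force: [-5.2, -0.2, 7.4]
gripper_width: 0.0668
gripper_force: 10.2
```

```bash
python3 -c "from h import *;rep()"
```

```text
t 8.0 pliers xyz mm [-100.3  -13.8   21.7] yaw err 0.0016 tilt [-0.001   0.0001]
F pliers [-5.1  -0.96  7.38] w 66.8 gf 10.16
```

Emit:
drive_tool(
  steps=[
    {"dx": -0.002,"dy": -0.002,"dz": -0.003,"ax": 0,"ay": 0,"az": 0},
    {"dx": 0,"dy": -0.002,"dz": -0.001,"ax": 0,"ay": 0,"az": 0},
    {"dx": 0,"dy": 0,"dz": 0,"ax": 0,"ay": 0,"az": 0},
  ],
  jaw=62,
)

```text
time: 8.3
eef_pos: [0.5595, -0.0982, 0.0222]
ee_rot: [3.132, -0.235, 0.0]
wrist_force: [-2.1, 0.3, 4.1]
gripper_width: 0.0647
gripper_force: 10.7
```

Emit:
drive_tool(
  steps=[
    {"dx": 0,"dy": -0.002,"dz": -0.002,"ax": 0,"ay": 0,"az": 0},
    {"dx": 0,"dy": -0.001,"dz": -0.001,"ax": 0,"ay": 0,"az": 0},
    {"dx": 0,"dy": 0,"dz": 0,"ax": 0,"ay": 0,"az": 0},
  ],
  jaw=68,
)

```text
time: 8.6
eef_pos: [0.5596, -0.0973, 0.0227]
ee_rot: [3.133, -0.234, -0.0]
wrist_force: [-0.8, -1.1, 1.1]
gripper_width: 0.063
gripper_force: 11.6
```

```bash
python3 -c "from h import *;rep()"
```

```text
t 8.6 pliers xyz mm [-100.3  -12.    22.7] yaw err 0.0016 tilt [-0.0001 -0.0003]
F pliers [-0.6  -1.22  1.09] w 63.0 gf 11.56
```

Emit:
drive_tool(
  steps=[
    {"dx": 0,"dy": -0.002,"dz": -0.002,"ax": 0,"ay": 0,"az": 0},
    {"dx": 0,"dy": -0.001,"dz": -0.001,"ax": 0,"ay": 0,"az": 0},
    {"dx": 0,"dy": 0,"dz": 0,"ax": 0,"ay": 0,"az": 0},
  ],
  jaw=74,
)

```text
time: 8.9
eef_pos: [0.5597, -0.0964, 0.0232]
ee_rot: [3.133, -0.234, -0.0]
wrist_force: [0.5, -0.7, -4.2]
gripper_width: 0.0609
gripper_force: 11.9
```

Emit:
drive_tool(
  steps=[
    {"dx": 0,"dy": -0.002,"dz": -0.002,"ax": 0,"ay": 0,"az": 0},
    {"dx": 0,"dy": -0.001,"dz": -0.001,"ax": 0,"ay": 0,"az": 0},
    {"dx": 0,"dy": 0,"dz": 0,"ax": 0,"ay": 0,"az": 0},
  ],
  jaw=80,
)

```text
time: 9.2
eef_pos: [0.5596, -0.0954, 0.0238]
ee_rot: [3.133, -0.234, -0.001]
wrist_force: [2.1, -0.5, -9.1]
gripper_width: 0.0586
gripper_force: 11.8
```

```bash
python3 -c "from h import *;rep()"
```

```text
t 9.2 pliers xyz mm [-100.5  -10.1   23.8] yaw err 0.002 tilt [-0.0006 -0.0001]
F pliers [ 2.13 -0.16 -9.06] w 58.6 gf 11.8
```

Emit:
drive_tool(
  steps=[
    {"dx": 0,"dy": -0.002,"dz": 0.002,"ax": 0,"ay": 0,"az": 0},
    {"dx": 0,"dy": -0.001,"dz": 0,"ax": 0,"ay": 0,"az": 0},
    {"dx": 0,"dy": 0,"dz": 0,"ax": 0,"ay": 0,"az": 0},
  ],
  jaw=86,
)

```text
time: 9.5
eef_pos: [0.5598, -0.0943, 0.0242]
ee_rot: [3.133, -0.234, -0.0]
wrist_force: [0.5, -1.8, -5.6]
gripper_width: 0.057
gripper_force: 12.6
```

Emit:
drive_tool(
  steps=[
    {"dx": 0,"dy": -0.002,"dz": 0,"ax": 0,"ay": 0,"az": 0},
    {"dx": 0,"dy": -0.001,"dz": 0,"ax": 0,"ay": 0,"az": 0},
    {"dx": 0,"dy": 0,"dz": 0,"ax": 0,"ay": 0,"az": 0},
  ],
  jaw=92,
)

```text
time: 9.8
eef_pos: [0.56, -0.0934, 0.0246]
ee_rot: [3.133, -0.234, -0.0]
wrist_force: [-1.3, -0.6, -1.3]
gripper_width: 0.0553
gripper_force: 13.3
```

```bash
python3 -c "from h import *;rep()"
```

```text
t 9.8 pliers xyz mm [-100.5   -8.1   24.6] yaw err 0.002 tilt [-0.0002 -0.0002]
F pliers [-1.19 -0.81 -1.29] w 55.3 gf 13.32
```

Emit:
drive_tool(
  steps=[
    {"dx": 0,"dy": -0.002,"dz": 0,"ax": 0,"ay": 0,"az": 0},
    {"dx": 0,"dy": -0.001,"dz": -0.001,"ax": 0,"ay": 0,"az": 0},
    {"dx": 0,"dy": 0,"dz": 0,"ax": 0,"ay": 0,"az": 0},
  ],
  jaw=98,
)

```text
time: 10.1
eef_pos: [0.5602, -0.0923, 0.0249]
ee_rot: [-3.133, 0.233, 0.0]
wrist_force: [-3.5, -0.2, 3.2]
gripper_width: 0.0529
gripper_force: 12.6
```

Emit:
drive_tool(
  steps=[
    {"dx": 0,"dy": -0.002,"dz": 0,"ax": 0,"ay": 0,"az": 0},
    {"dx": 0,"dy": -0.001,"dz": -0.001,"ax": 0,"ay": 0,"az": 0},
    {"dx": 0,"dy": 0,"dz": 0,"ax": 0,"ay": 0,"az": 0},
  ],
  jaw=104,
)

```text
time: 10.4
eef_pos: [0.5603, -0.0912, 0.0252]
ee_rot: [-3.133, 0.233, 0.0]
wrist_force: [-4.2, 1.3, 5.3]
gripper_width: 0.0509
gripper_force: 11.4
```

```bash
python3 -c "from h import *;rep()"
```

```text
t 10.4 pliers xyz mm [-100.4   -5.8   25.2] yaw err 0.0026 tilt [-0.0001  0.0003]
F pliers [-4.36  0.66  5.26] w 50.9 gf 11.36
```

Emit:
drive_tool(
  steps=[
    {"dx": 0,"dy": -0.002,"dz": -0.002,"ax": 0,"ay": 0,"az": 0},
    {"dx": 0,"dy": -0.001,"dz": -0.001,"ax": 0,"ay": 0,"az": 0},
    {"dx": 0,"dy": 0,"dz": 0,"ax": 0,"ay": 0,"az": 0},
  ],
  jaw=110,
)

```text
time: 10.7
eef_pos: [0.5604, -0.0903, 0.0256]
ee_rot: [-3.133, 0.233, 0.0]
wrist_force: [-3.7, 1.1, 3.0]
gripper_width: 0.0488
gripper_force: 10.2
```

Emit:
drive_tool(
  steps=[
    {"dx": 0,"dy": -0.002,"dz": -0.001,"ax": 0,"ay": 0,"az": 0},
    {"dx": 0,"dy": 0,"dz": -0.001,"ax": 0,"ay": 0,"az": 0},
    {"dx": 0,"dy": 0,"dz": 0,"ax": 0,"ay": 0,"az": 0},
  ],
  jaw=114,
)

```text
time: 11.0
eef_pos: [0.5605, -0.0898, 0.0258]
ee_rot: [-3.133, 0.233, 0.001]
wrist_force: [-2.9, 1.8, 1.0]
gripper_width: 0.0475
gripper_force: 9.8
```

```bash
python3 -c "from h import *;rep()"
```

```text
t 11.0 pliers xyz mm [-100.5   -4.4   25.8] yaw err 0.0025 tilt [-0.0004  0.0004]
F pliers [-3.14  1.37  1.  ] w 47.5 gf 9.76
```

Emit:
drive_tool(
  steps=[
    {"dx": 0,"dy": -0.002,"dz": -0.001,"ax": 0,"ay": 0,"az": 0},
    {"dx": 0,"dy": 0,"dz": 0,"ax": 0,"ay": 0,"az": 0},
    {"dx": 0,"dy": 0,"dz": 0,"ax": 0,"ay": 0,"az": 0},
  ],
  jaw=118,
)

```text
time: 11.3
eef_pos: [0.5605, -0.0892, 0.0261]
ee_rot: [-3.133, 0.233, 0.001]
wrist_force: [-1.3, 2.7, -3.1]
gripper_width: 0.0461
gripper_force: 8.2
```

Emit:
drive_tool(
  steps=[
    {"dx": 0,"dy": -0.002,"dz": -0.001,"ax": 0,"ay": 0,"az": 0},
    {"dx": 0,"dy": 0,"dz": 0,"ax": 0,"ay": 0,"az": 0},
    {"dx": 0,"dy": 0,"dz": 0,"ax": 0,"ay": 0,"az": 0},
  ],
  jaw=122,
)

```text
time: 11.6
eef_pos: [0.5606, -0.0887, 0.0263]
ee_rot: [-3.133, 0.233, 0.001]
wrist_force: [-1.5, 2.5, -5.5]
gripper_width: 0.0447
gripper_force: 6.8
```

```bash
python3 -c "from h import *;rep()"
```

```text
t 11.6 pliers xyz mm [-100.6   -3.4   26.3] yaw err 0.0023 tilt [-0.0006  0.0003]
F pliers [-1.88  2.29 -5.49] w 44.7 gf 6.83
```

Emit:
drive_tool(
  steps=[
    {"dx": 0,"dy": -0.002,"dz": 0.001,"ax": 0,"ay": 0,"az": 0},
    {"dx": 0,"dy": -0.002,"dz": 0,"ax": 0,"ay": 0,"az": 0},
    {"dx": 0,"dy": 0,"dz": 0,"ax": 0,"ay": 0,"az": 0},
  ],
  jaw=126,
)

```text
time: 11.9
eef_pos: [0.5608, -0.0878, 0.0265]
ee_rot: [3.133, -0.234, -0.001]
wrist_force: [-1.6, 1.8, -3.8]
gripper_width: 0.0436
gripper_force: 5.0
```

Emit:
drive_tool(
  steps=[
    {"dx": 0,"dy": -0.003,"dz": 0,"ax": 0,"ay": 0,"az": 0},
    {"dx": 0,"dy": 0,"dz": 0,"ax": 0,"ay": 0,"az": 0},
    {"dx": 0,"dy": 0,"dz": 0,"ax": 0,"ay": 0,"az": 0},
  ],
  jaw=129,
)

```text
time: 12.2
eef_pos: [0.561, -0.087, 0.0267]
ee_rot: [3.133, -0.234, -0.0]
wrist_force: [-2.3, 1.1, -2.2]
gripper_width: 0.0419
gripper_force: 3.6
```

```bash
python3 -c "from h import *;rep()"
```

```text
t 12.2 pliers xyz mm [-100.4   -1.6   26.7] yaw err 0.0021 tilt [-0.0002 -0.0002]
F pliers [-2.49  0.75 -2.24] w 41.9 gf 3.58
```

Emit:
drive_tool(
  steps=[
    {"dx": 0,"dy": -0.002,"dz": 0,"ax": 0,"ay": 0,"az": 0},
    {"dx": 0,"dy": 0,"dz": 0,"ax": 0,"ay": 0,"az": 0},
    {"dx": 0,"dy": 0,"dz": 0,"ax": 0,"ay": 0,"az": 0},
  ],
  jaw=132,
)

```text
time: 12.5
eef_pos: [0.5613, -0.0863, 0.0268]
ee_rot: [3.133, -0.234, 0.0]
wrist_force: [-3.8, 2.6, -0.6]
gripper_width: 0.0413
gripper_force: 2.4
```

Emit:
drive_tool(
  steps=[
    {"dx": 0,"dy": -0.002,"dz": 0,"ax": 0,"ay": 0,"az": 0},
    {"dx": 0,"dy": 0,"dz": 0,"ax": 0,"ay": 0,"az": 0},
    {"dx": 0,"dy": 0,"dz": 0,"ax": 0,"ay": 0,"az": 0},
  ],
  jaw=135,
)

```text
time: 12.8
eef_pos: [0.5628, -0.0859, 0.0273]
ee_rot: [3.133, -0.234, 0.005]
wrist_force: [-0.8, 0.7, 0.2]
gripper_width: 0.0402
gripper_force: 1.1
```

```bash
python3 -c "from h import *;rep()"
```

```text
t 12.8 pliers xyz mm [-98.8  -0.3  27.3] yaw err 0.002 tilt [ 0.0031 -0.0004]
F pliers [-0.88  0.58  0.2 ] w 40.2 gf 1.06
```

Emit:
drive_tool(
  steps=[
    {"dx": 0,"dy": -0.001,"dz": 0,"ax": 0,"ay": 0,"az": 0},
    {"dx": 0,"dy": 0,"dz": 0,"ax": 0,"ay": 0,"az": 0},
    {"dx": 0,"dy": 0,"dz": 0,"ax": 0,"ay": 0,"az": 0},
  ],
  jaw=138,
)

```text
time: 13.1
eef_pos: [0.5627, -0.0855, 0.0272]
ee_rot: [3.133, -0.234, 0.004]
wrist_force: [1.0, 1.2, 0.8]
gripper_width: 0.0392
gripper_force: 0.6
```

```bash
python3 -c "from h import *;rep()"
```

```text
t 13.1 pliers xyz mm [-98.9   0.1  27.2] yaw err 0.002 tilt [ 0.0028 -0.0003]
F pliers [0.79 1.3  0.8 ] w 39.2 gf 0.57
```

Emit:
drive_tool(
  steps=[
    {"dx": 0,"dy": -0.001,"dz": 0,"ax": 0,"ay": 0,"az": 0},
    {"dx": 0,"dy": 0,"dz": 0,"ax": 0,"ay": 0,"az": 0},
    {"dx": 0,"dy": 0,"dz": 0,"ax": 0,"ay": 0,"az": 0},
  ],
  jaw=141,
)

```text
time: 13.4
eef_pos: [0.5617, -0.085, 0.0267]
ee_rot: [3.133, -0.233, 0.001]
wrist_force: [0.5, 0.6, 0.4]
gripper_width: 0.0378
gripper_force: 0.6
```

Emit:
drive_tool(
  steps=[
    {"dx": 0,"dy": -0.001,"dz": 0,"ax": 0,"ay": 0,"az": 0},
    {"dx": 0,"dy": 0,"dz": 0,"ax": 0,"ay": 0,"az": 0},
    {"dx": 0,"dy": 0,"dz": 0,"ax": 0,"ay": 0,"az": 0},
  ],
  jaw=143,
)

```text
time: 13.7
eef_pos: [0.5617, -0.0849, 0.0268]
ee_rot: [3.133, -0.234, 0.001]
wrist_force: [1.0, 1.3, 0.8]
gripper_width: 0.0376
gripper_force: 6.1
```

```bash
python3 -c "from h import *;rep()"
```

```text
t 13.7 pliers xyz mm [-100.     0.6   26.8] yaw err 0.002 tilt [ 0.0007 -0.0002]
F pliers [0.78 1.44 0.83] w 37.6 gf 6.06
```

The force rises sharply at 37.6 mm after dropping to nothing, so the pliers are locked. I open, retreat upward, and wait hands-off.

Emit:
drive_tool(
  steps=[
    {"dx": 0,"dy": 0,"dz": 0,"ax": 0,"ay": 0,"az": 0},
    {"dx": 0,"dy": 0,"dz": 0,"ax": 0,"ay": 0,"az": 0},
    {"dx": 0,"dy": 0,"dz": 0,"ax": 0,"ay": 0,"az": 0},
    {"dx": 0,"dy": 0,"dz": 0,"ax": 0,"ay": 0,"az": 0},
    {"dx": 0,"dy": 0,"dz": 0,"ax": 0,"ay": 0,"az": 0},
    {"dx": 0,"dy": 0,"dz": -0.05,"ax": 0,"ay": 0,"az": 0},
    {"dx": 0,"dy": 0,"dz": -0.08,"ax": 0,"ay": 0,"az": 0},
  ],
  jaw=0,
)

```text
time: 14.4
eef_pos: [0.5594, -0.0847, 0.0642]
ee_rot: [-3.133, 0.234, 0.008]
wrist_force: [0.3, -0.4, 1.5]
gripper_width: 0.085
gripper_force: 0.0
```

Emit:
drive_tool(
  steps=[
    {"dx": 0,"dy": 0,"dz": -0.1,"ax": 0,"ay": 0,"az": 0},
    {"dx": 0,"dy": 0,"dz": -0.1,"ax": 0,"ay": 0,"az": 0},
    {"dx": 0,"dy": 0,"dz": -0.1,"ax": 0,"ay": 0,"az": 0},
    {"dx": 0,"dy": 0,"dz": 0,"ax": 0,"ay": 0,"az": 0},
    {"dx": 0,"dy": 0,"dz": 0,"ax": 0,"ay": 0,"az": 0},
    {"dx": 0,"dy": 0,"dz": 0,"ax": 0,"ay": 0,"az": 0},
    {"dx": 0,"dy": 0,"dz": 0,"ax": 0,"ay": 0,"az": 0},
    {"dx": 0,"dy": 0,"dz": 0,"ax": 0,"ay": 0,"az": 0},
  ],
)

```text
time: 15.2
eef_pos: [0.5606, -0.0847, 0.1543]
ee_rot: [-3.133, 0.233, 0.004]
wrist_force: [-0.7, 0.6, -0.2]
gripper_width: 0.0853
gripper_force: 0.0
```

```bash
python3 -c "
from h import *;rep()
import cv2
t=snapshot('top');s=snapshot('scene')
a=t['image'][120:300,330:450];b=s['image'][105:225,205:325]
cv2.imwrite('pics/g.png',np.hstack([cv2.resize(a,(390,585)),cv2.copyMakeBorder(cv2.resize(b,(400,400)),0,185,0,0,0)]))"
```

```text
t 15.2 pliers xyz mm [-101.2    0.6  154.3] yaw err 0.0022 tilt [-0.0026  0.0004]
F pliers [-0.75  0.53 -0.15] w 85.3 gf 0.0
```

View pics/g.png

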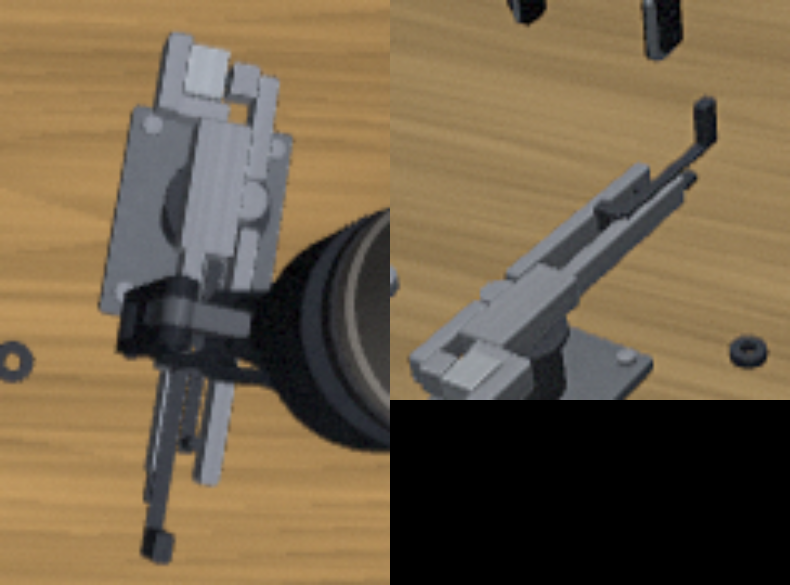

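Top crop: the handles are parallel and locked at (205,400) with the jaws closed, and the tab is at (157,545). Scene crop: the tab is at (706,120), and nothing else has moved. That is the last picture to be viewed. Now I locate the tab numerically.

```bash
python3 -c "
from h import *
import cv2
t=snapshot('top');s=snapshot('scene')
for d,(x0,x1,y0,y1) in((t,(365,395,270,300)),(s,(285,315,125,165))):
  g=cv2.cvtColor(d['image'],6)[y0:y1,x0:x1];m=(g<60).astype(np.uint8)
  n,l,st,c=cv2.connectedComponentsWithStats(m);print([(st[i].tolist(),(c[i]+[x0,y0]).round(1)) for i in range(1,n) if st[i][4]>20])
for y in(6,12,18):
  for z in(.089,.123):
    P=C-X*.19+Y*y/1e3+[0,0,z];print(y,z,np.round(px(t,P),1),np.round(px(s,P),1))
rep((-190,12,130))"
```

```text
[([9, 12, 9, 10, 46], array([376.6, 285.6]))]
[([0, 10, 18, 27, 118], array([297.1, 145. ]))]
6 0.089 [380.3 288.4] [296.4 146.2]
6 0.123 [384.8 290.1] [295.6 132.8]
12 0.089 [376.8 287.8] [298.7 146.9]
12 0.123 [381.1 289.4] [298.  133.4]
18 0.089 [373.3 287.1] [301.  147.6]
18 0.123 [377.4 288.7] [300.3 134.1]
t 15.4 pliers xyz mm [-100.5    0.7  155.2] yaw err 0.0022 tilt [-0.0007  0.0001]
F pliers [ 0.01 -0.39  0.51] w 85.2 gf 0.0
tool delta units [-0.298 -0.038  0.084]
```

Emit:
drive_tool(
  steps=[
    {"dx": -0.1,"dy": -0.016,"dz": 0,"ax": 0,"ay": 0,"az": 0},
    {"dx": -0.1,"dy": -0.016,"dz": 0,"ax": 0,"ay": 0,"az": 0},
    {"dx": -0.098,"dy": -0.016,"dz": 0,"ax": 0,"ay": 0,"az": 0},
    {"dx": 0,"dy": 0,"dz": 0,"ax": 0,"ay": 0,"az": 0},
    {"dx": 0,"dy": 0,"dz": 0,"ax": 0,"ay": 0,"az": 0},
    {"dx": 0,"dy": 0,"dz": 0,"ax": 0,"ay": 0,"az": 0},
  ],
  jaw=78,
)

```text
time: 16.0
eef_pos: [0.4763, -0.0577, 0.1559]
ee_rot: [3.133, -0.234, 0.003]
wrist_force: [-0.2, 0.2, 0.5]
gripper_width: 0.0594
gripper_force: 0.0
```

```bash
python3 -c "from h import *;rep((-190,15,56))"
```

```text
t 16.0 pliers xyz mm [-188.5   14.6  155.9] yaw err 0.0017 tilt [ 0.0016 -0.0003]
F pliers [-0.24  0.16  0.49] w 59.4 gf 0.0
tool delta units [-0.005 -0.001  0.333]
```

Emit:
drive_tool(
  steps=[
    {"dx": -0.004,"dy": 0,"dz": 0.06,"ax": 0,"ay": 0,"az": 0},
    {"dx": 0,"dy": 0,"dz": 0.07,"ax": 0,"ay": 0,"az": 0},
    {"dx": 0,"dy": 0,"dz": 0.07,"ax": 0,"ay": 0,"az": 0},
    {"dx": 0,"dy": 0,"dz": 0.07,"ax": 0,"ay": 0,"az": 0},
    {"dx": 0,"dy": 0,"dz": 0.06,"ax": 0,"ay": 0,"az": 0},
    {"dx": 0,"dy": 0,"dz": 0,"ax": 0,"ay": 0,"az": 0},
    {"dx": 0,"dy": 0,"dz": 0,"ax": 0,"ay": 0,"az": 0},
  ],
)

```text
time: 16.7
eef_pos: [0.4748, -0.0573, 0.0567]
ee_rot: [-3.133, 0.234, -0.0]
wrist_force: [0.0, 0.8, -0.2]
gripper_width: 0.0589
gripper_force: 0.0
```

Emit:
drive_tool(
  steps=[
    {"dx": 0,"dy": -0.015,"dz": 0,"ax": 0,"ay": 0,"az": 0},
    {"dx": 0,"dy": -0.015,"dz": 0,"ax": 0,"ay": 0,"az": 0},
    {"dx": 0,"dy": -0.015,"dz": 0,"ax": 0,"ay": 0,"az": 0},
    {"dx": 0,"dy": -0.015,"dz": 0,"ax": 0,"ay": 0,"az": 0},
    {"dx": 0,"dy": 0,"dz": 0,"ax": 0,"ay": 0,"az": 0},
    {"dx": 0,"dy": 0,"dz": 0,"ax": 0,"ay": 0,"az": 0},
  ],
)

```text
time: 17.3
eef_pos: [0.4767, -0.0391, 0.0567]
ee_rot: [3.133, -0.233, 0.0]
wrist_force: [0.2, -0.1, 0.1]
gripper_width: 0.0596
gripper_force: 0.0
```

```bash
python3 -c "from h import *;rep()"
```

```text
t 17.3 pliers xyz mm [-191.    33.    56.7] yaw err 0.0027 tilt [ 0.0001 -0.0002]
F pliers [ 0.23 -0.11  0.08] w 59.6 gf 0.0
```

Emit:
drive_tool(
  steps=[
    {"dx": 0,"dy": -0.008,"dz": 0,"ax": 0,"ay": 0,"az": 0},
    {"dx": 0,"dy": -0.008,"dz": 0,"ax": 0,"ay": 0,"az": 0},
    {"dx": 0,"dy": -0.008,"dz": 0,"ax": 0,"ay": 0,"az": 0},
    {"dx": 0,"dy": 0,"dz": 0,"ax": 0,"ay": 0,"az": 0},
    {"dx": 0,"dy": 0,"dz": 0,"ax": 0,"ay": 0,"az": 0},
  ],
)

```text
time: 17.8
eef_pos: [0.4777, -0.0321, 0.0566]
ee_rot: [3.133, -0.233, -0.0]
wrist_force: [-0.6, 0.3, 0.4]
gripper_width: 0.0592
gripper_force: 0.0
```

Emit:
drive_tool(
  steps=[
    {"dx": 0,"dy": -0.006,"dz": 0,"ax": 0,"ay": 0,"az": 0},
    {"dx": 0,"dy": -0.006,"dz": 0,"ax": 0,"ay": 0,"az": 0},
    {"dx": 0,"dy": -0.006,"dz": 0,"ax": 0,"ay": 0,"az": 0},
    {"dx": 0,"dy": 0,"dz": 0,"ax": 0,"ay": 0,"az": 0},
    {"dx": 0,"dy": 0,"dz": 0,"ax": 0,"ay": 0,"az": 0},
  ],
)

```text
time: 18.3
eef_pos: [0.4785, -0.0269, 0.0566]
ee_rot: [3.133, -0.234, -0.0]
wrist_force: [0.3, -0.8, 0.1]
gripper_width: 0.0594
gripper_force: 0.3
```

```bash
python3 -c "from h import *;rep()"
```

```text
t 18.3 pliers xyz mm [-191.    45.4   56.6] yaw err 0.0022 tilt [-0.     -0.0001]
F pliers [ 0.45 -0.69  0.09] w 59.4 gf 0.34
```

Emit:
drive_tool(
  steps=[
    {"dx": 0,"dy": -0.006,"dz": 0,"ax": 0,"ay": 0,"az": 0},
    {"dx": 0,"dy": -0.006,"dz": 0,"ax": 0,"ay": 0,"az": 0},
    {"dx": 0,"dy": -0.004,"dz": 0,"ax": 0,"ay": 0,"az": 0},
    {"dx": 0,"dy": 0,"dz": 0,"ax": 0,"ay": 0,"az": 0},
    {"dx": 0,"dy": 0,"dz": 0,"ax": 0,"ay": 0,"az": 0},
  ],
)

```text
time: 18.8
eef_pos: [0.4795, -0.0224, 0.0566]
ee_rot: [3.133, -0.234, 0.001]
wrist_force: [2.0, -2.1, -1.9]
gripper_width: 0.0596
gripper_force: 1.2
```

Emit:
drive_tool(
  steps=[
    {"dx": 0,"dy": -0.006,"dz": 0,"ax": 0,"ay": 0,"az": 0},
    {"dx": 0,"dy": -0.006,"dz": 0,"ax": 0,"ay": 0,"az": 0},
    {"dx": 0,"dy": -0.004,"dz": 0,"ax": 0,"ay": 0,"az": 0},
    {"dx": 0,"dy": 0,"dz": 0,"ax": 0,"ay": 0,"az": 0},
    {"dx": 0,"dy": 0,"dz": 0,"ax": 0,"ay": 0,"az": 0},
  ],
)

```text
time: 19.3
eef_pos: [0.4802, -0.0171, 0.0567]
ee_rot: [-3.133, 0.233, -0.001]
wrist_force: [2.0, -2.5, -0.2]
gripper_width: 0.0593
gripper_force: 1.2
```

```bash
python3 -c "from h import *;rep()"
```

```text
t 19.3 pliers xyz mm [-190.8   55.3   56.7] yaw err 0.0025 tilt [0.0005 0.0001]
F pliers [ 2.36 -2.13 -0.21] w 59.3 gf 1.17
```

Emit:
drive_tool(
  steps=[
    {"dx": 0,"dy": -0.006,"dz": 0,"ax": 0,"ay": 0,"az": 0},
    {"dx": 0,"dy": -0.006,"dz": 0,"ax": 0,"ay": 0,"az": 0},
    {"dx": 0,"dy": -0.004,"dz": 0,"ax": 0,"ay": 0,"az": 0},
    {"dx": 0,"dy": 0,"dz": 0,"ax": 0,"ay": 0,"az": 0},
  ],
)

```text
time: 19.7
eef_pos: [0.4803, -0.0117, 0.0565]
ee_rot: [-3.132, 0.232, 0.001]
wrist_force: [0.1, -0.8, -0.3]
gripper_width: 0.059
gripper_force: 0.6
```

Emit:
drive_tool(
  steps=[
    {"dx": 0,"dy": -0.006,"dz": 0,"ax": 0,"ay": 0,"az": 0},
    {"dx": 0,"dy": -0.004,"dz": 0,"ax": 0,"ay": 0,"az": 0},
    {"dx": 0,"dy": 0,"dz": 0,"ax": 0,"ay": 0,"az": 0},
    {"dx": 0,"dy": 0,"dz": 0,"ax": 0,"ay": 0,"az": 0},
  ],
)

```text
time: 20.1
eef_pos: [0.4808, -0.0093, 0.0565]
ee_rot: [-3.133, 0.233, 0.001]
wrist_force: [-0.1, -0.7, -0.2]
gripper_width: 0.0594
gripper_force: 0.5
```

```bash
cat >> h.py <<'E'
def isopen():
    "scene-image distance at the moving handle's open place to the first picture (small = open)"
    import cv2
    a=cv2.imread("pics/scene0.png");s=snapshot("scene")
    q=[]
    for f in(.06,.09,.12,.14):
        P=C+X*-f+Y*(-.042-(f-.1)*.28)+[0,0,.086];u,v=map(int,map(round,px(s,P)))
        q.append((int(a[v-1:v+2,u-1:u+2].mean()),int(s["image"][v-1:v+2,u-1:u+2].mean())))
    print("open? (first,now)",q)
E
python3 -c "from h import *;rep();isopen()"
```

```text
t 20.1 pliers xyz mm [-191.4   63.2   56.5] yaw err 0.0024 tilt [-0.0006  0.0003]
F pliers [ 0.04 -0.72 -0.19] w 59.4 gf 0.45
open? (first,now) [(132, 135), (134, 136), (131, 134), (133, 134)]
```

Emit:
drive_tool(
  steps=[
    {"dx": 0,"dy": 0.02,"dz": 0,"ax": 0,"ay": 0,"az": 0},
    {"dx": 0,"dy": 0.02,"dz": 0,"ax": 0,"ay": 0,"az": 0},
    {"dx": 0,"dy": 0.03,"dz": 0,"ax": 0,"ay": 0,"az": 0},
    {"dx": 0,"dy": 0.03,"dz": 0,"ax": 0,"ay": 0,"az": 0},
    {"dx": 0,"dy": 0.03,"dz": 0,"ax": 0,"ay": 0,"az": 0},
    {"dx": 0,"dy": 0.02,"dz": 0,"ax": 0,"ay": 0,"az": 0},
    {"dx": 0,"dy": 0,"dz": 0,"ax": 0,"ay": 0,"az": 0},
    {"dx": 0,"dy": 0,"dz": 0,"ax": 0,"ay": 0,"az": 0},
  ],
)

```text
time: 20.95
eef_pos: [0.4745, -0.054, 0.0566]
ee_rot: [-3.133, 0.234, -0.0]
wrist_force: [0.1, 1.1, -0.4]
gripper_width: 0.0594
gripper_force: 0.0
```

Emit:
drive_tool(
  steps=[
    {"dx": 0,"dy": 0,"dz": -0.05,"ax": 0,"ay": 0,"az": 0},
    {"dx": 0,"dy": 0,"dz": -0.1,"ax": 0,"ay": 0,"az": 0},
    {"dx": 0,"dy": 0,"dz": -0.1,"ax": 0,"ay": 0,"az": 0},
    {"dx": 0,"dy": 0,"dz": -0.1,"ax": 0,"ay": 0,"az": 0},
    {"dx": -0.1,"dy": 0,"dz": -0.1,"ax": 0,"ay": 0,"az": 0},
    {"dx": -0.1,"dy": 0,"dz": 0,"ax": 0,"ay": 0,"az": 0},
    {"dx": 0,"dy": 0,"dz": 0,"ax": 0,"ay": 0,"az": 0},
    {"dx": 0,"dy": 0,"dz": 0,"ax": 0,"ay": 0,"az": 0},
  ],
)

```text
time: 21.75
eef_pos: [0.4151, -0.0447, 0.1918]
ee_rot: [3.133, -0.232, 0.002]
wrist_force: [0.3, 0.4, 0.1]
gripper_width: 0.059
gripper_force: 0.0
```

```bash
python3 -c "
from h import *;rep();isopen()
import cv2
s=snapshot('scene')['image'];a=cv2.imread('pics/scene0.png');
d=cv2.absdiff(s,a).max(2)
m=(d>40).astype(np.uint8);n,l,st,c=cv2.connectedComponentsWithStats(m)
print([st[i].tolist() for i in range(1,n) if st[i][4]>8])
g=cv2.cvtColor(s,cv2.COLOR_BGR2HSV)[...,1];h=cv2.cvtColor(a,cv2.COLOR_BGR2HSV)[...,1]
k=lambda q:(q[145:245,200:305]<60).sum()
b=(g<60)!=(h<60);print('grey px',k(h),k(g),'differ',b[145:245,200:305].sum())"
```

```text
t 21.75 pliers xyz mm [-251.    18.2  191.8] yaw err 0.0033 tilt [ 0.0011 -0.0005]
F pliers [0.25 0.41 0.07] w 59.0 gf 0.0
open? (first,now) [(132, 132), (134, 135), (131, 132), (133, 134)]
[[159, 0, 13, 17, 106], [198, 0, 8, 16, 79], [299, 0, 33, 6, 134], [358, 0, 5, 8, 17], [401, 0, 14, 51, 258], [373, 2, 26, 28, 248], [280, 6, 66, 74, 2373], [361, 25, 3, 23, 37], [365, 28, 22, 11, 91], [389, 31, 3, 5, 11]]
grey px 3855 3854 differ 159
```

The pliers match their first picture: open, with the lever at rest. Nothing else on the bench has moved.

```bash
python3 -c "from station import *;print(sign_off())"
```

```text
the job is handed in; nothing more can be done
None
```

The job is handed in: I squeezed the pliers until they locked at about 37.6 mm, left them alone for about a second, then released them by the tab. The last camera check matched the starting picture, with the pliers open, the lever at rest and nothing else moved; I did not measure the pin's depth.

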